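Level the light-test platform and hold the sensor boom at its mark

ROBOT

A 6-joint arm with a two-finger parallel gripper is mounted at the origin on the work surface. World frame = base frame: x ahead of the robot, y to its left, z up, the work surface at z = 0. Lengths are in m, angles in rad, forces in N, time in s.
With the tool pointing down it reaches from about 0.35 to 0.975 m from the base axis. Payload 4.9 kg.
Tool frame: the origin (TCP) lies at the very end of the fingers, on their centre line; the grasp point (between the pads) lies 19 mm behind it; x points along the fingers, z is the direction in which the jaws open and shut, and the axes are right-handed (so a half turn about x gives the same grasp; the last joint's range is limited). The gripper opens to 85 mm and grips with 20 to 120 N. Pads are 22 mm wide; open, the fingers measure 114 mm over their backs; the gripper's body (76 mm by 85 mm) begins 54 mm behind the grasp point. The pads swing forward as they close: fully open they stand 13 mm farther back than shut.
Start: joints at [1.21, 0.053, 1.613, -0, 1.476, -0.119], TCP at [0.15, 0.607, 0.231] pointing down, gripper open.
Joint ranges: [-3.01, 3.01], [-1.01, 2.22], [0.06, 2.58], [-1.02, 4.17], [0.09, 2.62], [-3.14, 3.14]. Speed limits (rad/s): [2.57, 2.57, 3.14, 3.14, 3.14, 3.14].

INTERFACE

Orientations are given as [roll, pitch, yaw] about the fixed x, y, z axes, in that order (R = Rz(yaw) Ry(pitch) Rx(roll)).
In Python, from bench import r gives the robot as it stands.
- The arm moves only by the tool play_rows, never from a script. Its argument "rows" is a list of rows, each a list of 7 numbers: the shift along the tool's x, y, z as a fraction of full scale, then the turn, a rotation vector about the tool's x, y, z as a fraction of full scale, then the opening, from -1 (shut) to 1 (fully open). In form: [[tx, ty, tz, rx, ry, rz, grip], ...]. A call has 1 to 8 rows; each row shifts and turns the commanded pose from where the row before left it, along the tool's axes as they then stand; what a row does not reach is not made up. Full scale, the value 1, is 2 cm for a shift and 60 degrees for a turn. A row lasts 1/10 s, in which the tool goes at most 50 mm and 8.59 degrees, less where a joint would pass 70% of its speed; a pose out of reach is approached as far as the arm can. A call with a number of a shift or a turn outside -1 to 1 is refused whole. A call with a gripper value outside its range is refused whole. The fingers move at their own pace and stop on an object; "squeeze" is the grip in N (left out, the last holds). Time passes only in rows, so rows that do not move let the fingers close. It gives the time, the measured TCP pose, the force and the opening at its end, in the units of the state.
- r.get_state(): the state, without advancing time (a new reading comes with each control period).
- r.grab_frame(name): name is "side" or "top"; returns (picture, depth): 480x640x3 uint8, red, green, blue; 480x640 float32, m along the optical axis (not along the pixel's ray), 0 where there is no reading.
- r.calibration(name): a dict with "vertical_fov" (degrees; the focal length in pixels is half the picture's height over the tangent of half this angle, whatever the lens; pixels are square), "cx", "cy" (the principal point, pixels), "world_from_camera" (4x4, takes a point from camera to world coordinates). Camera axes: x right, y up, looking along -z (the intrinsics and any distortion apply to the point x, -y, -z); pixel columns grow to the right and rows downward; lengths in m; the calibration is good to about 2 mm. A picture is of the moment at which its call begins. calibration takes no time and is no camera call.
- r.job_done(): hands the job in, once; it reports no verdict.
Trained networks look in the newest picture that a camera, given by its name, has taken for a name from the list of things; names that differ only in an ending like _2 or _b are one class to them, and where a whole thing is asked for, a point or a joint stands for the part that bears it (a point fixed in the world has none). Each returns a list of dicts, best first, with "conf" (0 to 1); they miss things now and then, are a little off and sometimes report something else, mostly with a low value. They report only what shows in the picture. A call takes as long as a camera call.
- r.recognise(camera, query): "bbox" ([left, top, right, bottom] in pixels, round what is visible of it).
The state is a dict: "time": time; "joints": joint angles; "qvel": joint speeds; "tau": joint torques, N m; "eef_pos": TCP position; "orientation": TCP orientation; "force": force on the tool from outside, world axes, zero at the start; "wrist_torque": the same for the moment, N m; "gripper_width": opening from 0.0 (shut) to 1.0 (fully open).
Only numpy, scipy, OpenCV 4.12 (cv2) and the standard library are available. Lean on these libraries where they do the work, as an engineer would, in place of code of your own. Each camera call takes 0.05 s, during which the arm holds its last target.

TASK

The lit unit on the light-test station is about to be measured. First turn the tilt knob until the hinged platform sits level, with the ball of its level between the two lines; then squeeze the lock button in the boom's grip to release the telescoping boom, pull it out until its needle stands on the 100 mm line of the sleeve scale, and finish holding it there by the grip, because it springs back when let go. Leave the other things on the bench and station where they lie.

Things in the scene. Friction and masses are not known exactly. Their poses are not given: they have to be found in the camera images.
- station: Fixed light-test station: grey base plate 300 x 460 x 15 mm. Origin on the bench; y axis along the base (y -210 to +250 mm), x across it (-150 to +150 mm, -x side nearest the robot); yaw within 0.2 rad. Platform on its -y part, column on its +y part. Sleeve of the boom: level aluminium box 40 wide, 36 high, from y +60 to +240 mm, axis at x +30, z 165 mm.
- platform (a joint): Tilt of the hinged aluminium platform (245 x 200 x 10 mm, top 58 mm above the bench when level) about an axis along the station's y at x = +30 mm; rad. 0 is level; positive: the edge with the knob (towards the robot) is too high. It starts 0.03 to 0.047 rad too high.
- level_vial (a point): Middle of the ball level near the platform's -y edge: clear tube 56 mm long, along the station's x, with a 10 mm dark steel ball. Level when the ball is midway between the two black lines, 13 mm apart; it moves 3 mm per 0.01 rad of tilt, to the low side.
- unit_top (a point): Centre of the top of the lit unit being measured: black disc 90 mm across, 30 mm high, fixed in a nest of three posts on the platform, 92 mm above the bench; at station x = +30, y = -90 mm. The sensor hangs over it when the boom is at 100 mm.
- tilt_knob (a joint): Angle of the tilt knob, rad; 0 is level. Grows when turned clockwise seen from above; each rad clockwise lowers the knob's edge by 0.0153 rad of platform tilt, so it takes 2 to 3 rad clockwise in all, more than one grasp. Turns with about 0.04 N m and stays where it is left.
- knob_grip (a point): On the axis of the black fluted round knob at the height to grip it from above: 40 mm across, 31 mm tall, top 12 mm above this point, platform top 24 mm below it. Stands upright on the platform at station x = -105, y = -90 mm; the edge of the unit is 90 mm away, the boom's tube 123 mm.
- boom (a joint): How far the telescoping boom (24 mm square steel tube) is pulled out of its sleeve along the station's -y, m: 0 parked, 0.100 with the needle on the 100 mm line, 0.125 end stop. A spring draws it back with 4 N (parked) to 5 N (at 100 mm). It latches when parked: then it cannot be pulled out unless the button is pressed. Once out, the button no longer matters.
- boom_grip (a point): Centre of the grip at the boom's outer end, where to pinch it: black block 30 mm (station x) by 38 (y) by 50 high, top 22 mm above this point, underside 28 below. Pinch it from above, fingers on the station's +x and -x faces, so that one finger presses the button: 36 mm wide with the button out, 31 mm pressed. Moves with the boom. Parked at station x +31, y -35, z 179 mm.
- lock_button (a joint): Lock button in the grip's +x face, m: 0 out, 0.005 fully pressed (towards station -x, into the grip). Grey plate 24 mm (y) by 30 mm high, standing 6 mm out of the face, centred 3 mm above point boom_grip. Needs 3 N to start and 7 N at the bottom; the latch lets go beyond 0.0035. Springs out when let go.
- boom_index (a point): Tip of the needle that rides along the slot on top of the sleeve; moves with the boom. Station x +38, z 183 mm.
- mark_100 (a point): The 100 mm line of the scale on top of the sleeve: station x +38, y +100, z 183 mm. Lines every 10 mm towards -y from the zero line, where the needle stands when parked; 0, 50 and 100 are long, so this is the third long line. The needle is on it when boom_index meets this point.
- master_unit: Unlit black disc unit, 90 mm across, 30 mm high, lying on the station's base in front of the column; bystander. Origin at its underside.
- lens_cap: Black cap, 46 mm across, 18 mm high, on the station's base behind the column; bystander. Origin at its underside.
- unit_a: Lit black disc unit, 90 mm across, 30 mm high, on the bench; bystander. Origin at its underside.
- unit_b: As unit_a; bystander.
- unit_c: As unit_a; bystander.
- screwdriver: Screwdriver, 170 mm long, lying on the bench; bystander.
- brush: Flat brush, 160 mm long, lying on the bench; bystander.
- screw_tray: Grey tray with screws, 130 x 85 x 28 mm, on the bench; bystander.

How it is judged:
By the outcome, as a careful person would: the job done as asked, in the order asked, and still so for the second after the job is handed in, while the arm keeps its last pose, push and grip.
It also fails if it takes over 70 s, if anything falls off the work surface, if the arm or the gripper's body presses on something with over 40 N, if the wrist force passes 120 N, or if a joint passes its speed limit or range.

## Working session

There is one attempt and no reset: what is moved stays moved. The work goes in short steps, Python scripts to look and compute and a tool call to move; the robot and the scene stay as the last step left them, time stands still between calls to the robot, and variables do not carry over. Pictures are saved under pics/ and viewed, and the job is handed in when it is done.

Besides the shell and the picture viewer there is one more tool, called after ">>>" as a command line: name --pt "numbers of a row" for each row, then --argument value for the rest. play_rows: Moves the arm, as the interface text tells. Shift numbers are shares of 2 cm and turn numbers shares of 60 degrees, none past 1 either way. Its arguments: {"type":"object","properties":{"rows":{"type":"array","items":{"type":"array","items":{"type":"number"}}},"squeeze":{"type":"number"}},"required":["rows"]}

```bash
ls; mkdir -p pics; python3 - <<'E'
from bench import r
import cv2,numpy as np
s=r.get_state();print({k:np.round(v,4).tolist() for k,v in s.items()})
for n in("side","top"):
    p,d=r.grab_frame(n);cv2.imwrite(f"pics/{n}0.png",p[...,::-1]);np.save(f"pics/{n}0.npy",d)
    c=r.calibration(n);print(n,c)
    for q in ["knob_grip","boom_grip","level_vial","boom_index","mark_100","station","unit_top","lock_button"]:
        print(n,q,[(np.round(x["bbox"]).tolist(),round(x["conf"],2)) for x in r.recognise(n,q)[:3]])
E
```

```text
pics
{'time': 0.0, 'joints': [1.21, 0.0534, 1.6143, -0.0, 1.476, -0.119], 'qvel': [0.001, -0.0016, -0.0006, 0.0002, -0.0001, 0.0005], 'tau': [0.0002, -39.3676, -37.0179, -0.0001, 0.0068, 0.0], 'eef_pos': [0.1494, 0.6062, 0.2301], 'orientation': [3.023, 1.5687, -1.9312], 'force': [-0.078, -0.0744, 0.4226], 'wrist_torque': [-0.006, -0.0688, -0.0495], 'gripper_width': 1.0}
side {'vertical_fov': 44.85549235537441, 'cx': 337.50895519286075, 'cy': 252.45908897091428, 'world_from_camera': array([[-0.97932964,  0.09802715, -0.17692975,  0.18552331],
       [-0.20108793, -0.56629856,  0.79929318,  1.40717328],
       [-0.02184263,  0.81834994,  0.57430504,  1.1307977 ],
       [ 0.        ,  0.        ,  0.        ,  1.        ]])}
side knob_grip [([332.0, 248.0, 351.0, 263.0], 0.76)]
side boom_grip [([279.0, 227.0, 307.0, 302.0], 0.77)]
side level_vial [([268.0, 246.0, 351.0, 282.0], 0.67), ([258.0, 322.0, 274.0, 334.0], 0.67)]
side boom_index []
side mark_100 [([244.0, 230.0, 360.0, 355.0], 0.65)]
side station [([241.0, 230.0, 361.0, 354.0], 0.59)]
side unit_top [([268.0, 239.0, 352.0, 282.
[... 259 characters left out ...]
 0.00203819, -0.00657502,  0.0300832 ],
       [-0.00641333,  0.07115869,  0.99744439,  1.57355323],
       [ 0.        ,  0.        ,  0.        ,  1.        ]])}
top knob_grip [([345.0, 227.0, 361.0, 248.0], 0.78)]
top boom_grip [([226.0, 174.0, 330.0, 202.0], 0.82)]
top level_vial [([303.0, 154.0, 389.0, 249.0], 0.73)]
top boom_index [([223.0, 173.0, 330.0, 198.0], 0.61)]
top mark_100 [([215.0, 145.0, 396.0, 267.0], 0.71), ([224.0, 172.0, 331.0, 199.0], 0.25)]
top station [([212.0, 144.0, 396.0, 268.0], 0.91), ([224.0, 173.0, 332.0, 200.0], 0.54)]
top unit_top [([304.0, 156.0, 388.0, 250.0], 0.74)]
top lock_button [([456.0, 234.0, 488.0, 266.0], 0.71), ([303.0, 152.0, 386.0, 251.0], 0.5)]
```

```bash
python3 - <<'E'
import cv2
a=cv2.imread("pics/side0.png");b=cv2.imread("pics/top0.png")
cv2.imwrite("pics/side0_full.png",a)
cv2.imwrite("pics/top0c.png",cv2.resize(b[135:275,205:405],None,fx=4,fy=4,interpolation=cv2.INTER_CUBIC))
cv2.imwrite("pics/side0c.png",cv2.resize(a[220:360,230:370],None,fx=4.2,fy=4.2,interpolation=cv2.INTER_CUBIC))
E
```

```text
(no output)
```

View pics/top0.png

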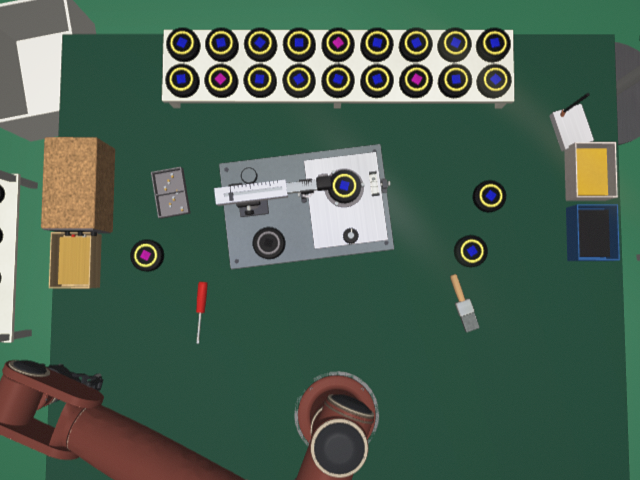

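View pics/top0c.png

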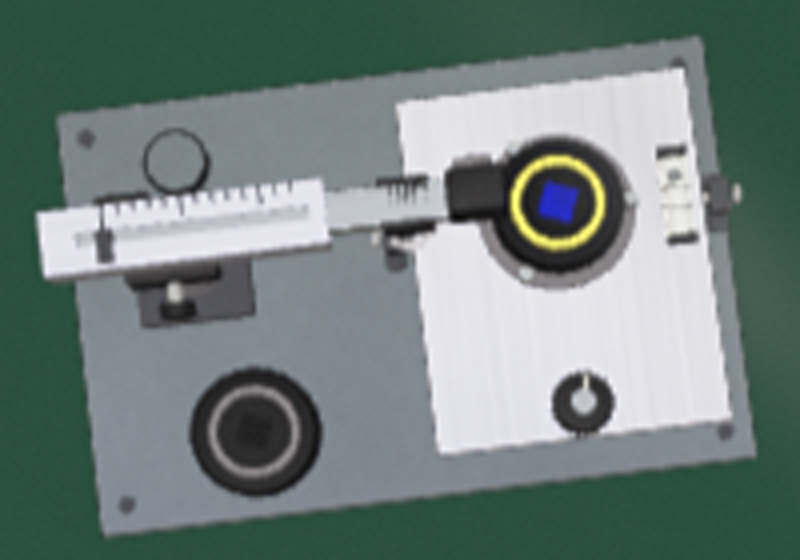

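View pics/side0c.png

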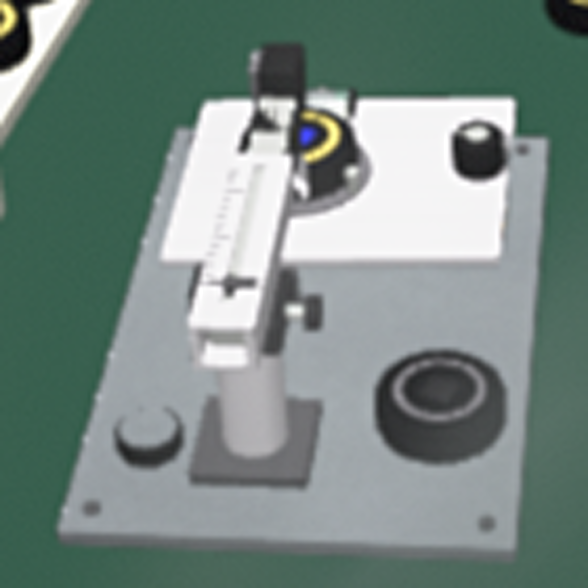

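View pics/side0.png

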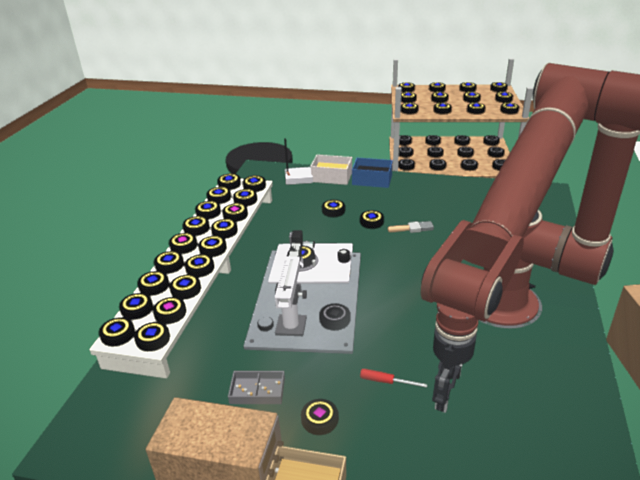

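```bash
cat > h.py <<'E'
import numpy as np,cv2
from scipy.optimize import least_squares
from bench import r
C={n:r.calibration(n) for n in("side","top")}
def proj(n,P):
    c=C[n];T=np.linalg.inv(c["world_from_camera"]);f=240/np.tan(np.radians(c["vertical_fov"])/2)
    p=np.atleast_2d(P)@T[:3,:3].T+T[:3,3];z=-p[:,2]
    return np.c_[c["cx"]+f*p[:,0]/z,c["cy"]-f*p[:,1]/z]
def unp(n,uv,z):
    c=C[n];T=c["world_from_camera"];f=240/np.tan(np.radians(c["vertical_fov"])/2)
    d=T[:3,:3]@np.array([(uv[0]-c["cx"])/f,-(uv[1]-c["cy"])/f,-1]);return T[:3,3]+d*(z-T[2,3])/d[2]
def st2w(q,P):
    P=np.atleast_2d(P);c,s=np.cos(q[2]),np.sin(q[2])
    return np.c_[q[0]+c*P[:,0]-s*P[:,1],q[1]+s*P[:,0]+c*P[:,1],P[:,2]]
E
python3 - <<'E'
from h import *
t=lambda u,v:(u/4+205-.375,v/4+135-.375)
s=lambda u,v:(u/4.2+230-.38,v/4.2+220-.38)
obs=[("top",t(58,113),(.15,.25,.015)),("top",t(703,37),(.15,-.21,.015)),("top",t(756,457),(-.15,-.21,.015)),("top",t(103,535),(-.15,.25,.015)),
("side",s(60,533),(.15,.25,.015)),("side",s(517,548),(-.15,.25,.015)),("side",s(547,138),(-.15,-.21,.015)),("side",s(180,130),(.15,-.21,.015)),
("top",t(583,403),(-.105,-.09,.098)),("top",t(558,201),(.03,-.09,.092))]
def res(q,off=True):
    return np.concatenate([proj(n,st2w(q[:3],P))[0]-uv-(q[3:5] if n=="side" else q[5:7])*0 for n,uv,P in obs])
o=least_squares(res,[.6,.05,.117],loss="soft_l1");print(o.x);print(o.fun.reshape(-1,2).round(1) if 0 else res(o.x).reshape(-1,2).round(1))
np.save("q.npy",o.x)
# check features
q=o.x
for nm,P in dict(knobtop=(-.105,-.09,.098),griptop=(.031,-.035,.201),gcorA=(.016,-.054,.201),gcorB=(.046,-.016,.201),sl1=(.05,.06,.183),sl2=(.01,.06,.183),sl3=(.05,.24,.183),sl4=(.01,.24,.183),needle=(.038,.2,.183),m100=(.038,.1,.183)).items():
    w=st2w(q,P)[0];a=proj("top",w)[0];b=proj("side",w)[0]
    print(nm,w.round(4),"topcrop",((a-[205-.375,135-.375])*4).round(0),"sidecrop",((b-[229.62,219.62])*4.2).round(0))
E
```

```text
Traceback (most recent call last):
ValueError: operands could not be broadcast together with shapes (2,) (0,)
```

```bash
cat > fit.py <<'E'
from h import *
t=lambda u,v:(u/4+205-.375,v/4+135-.375)
s=lambda u,v:(u/4.2+230-.38,v/4.2+220-.38)
obs=[("top",t(58,113),(.15,.25,.015)),("top",t(703,37),(.15,-.21,.015)),("top",t(756,457),(-.15,-.21,.015)),("top",t(103,535),(-.15,.25,.015)),
("side",s(60,533),(.15,.25,.015)),("side",s(517,548),(-.15,.25,.015)),("side",s(547,138),(-.15,-.21,.015)),("side",s(180,130),(.15,-.21,.015)),
("top",t(583,403),(-.105,-.09,.098)),("top",t(558,201),(.03,-.09,.092))]
def res(q):
    return np.concatenate([proj(n,st2w(q[:3],P))[0]-uv for n,uv,P in obs])
o=least_squares(res,[.6,.05,.117],loss="soft_l1");print(o.x);print(res(o.x).reshape(-1,2).round(1).tolist())
np.save("q.npy",o.x)
q=o.x
for nm,P in dict(knobtop=(-.105,-.09,.098),griptop=(.031,-.035,.201),gcorA=(.016,-.054,.201),gcorB=(.046,-.016,.201),sl1=(.05,.06,.183),sl2=(.01,.06,.183),sl3=(.05,.24,.183),sl4=(.01,.24,.183),needle=(.038,.2,.183),m100=(.038,.1,.183)).items():
    w=st2w(q,P)[0];a=proj("top",w)[0];b=proj("side",w)[0]
    print(nm,w.round(4),"topcrop",((a-[205-.375,135-.375])*4).round(0),"sidecrop",((b-[229.62,219.62])*4.2).round(0))
E
python3 fit.py
```

```text
[0.57902387 0.06543381 0.12435659]
[[-0.9, 0.5], [-0.2, -0.3], [0.4, 0.1], [-0.5, 0.8], [-1.5, -1.1], [-0.8, -0.3], [0.0, -0.6], [-1.3, -1.0], [0.2, 0.6], [0.0, 1.2]]
knobtop [ 0.486  -0.0369  0.098 ] topcrop [584. 405.] sidecrop [478. 135.]
griptop [0.6141 0.0345 0.201 ] topcrop [476. 186.] sidecrop [277.  54.]
gcorA [0.6016 0.0138 0.201 ] topcrop [509. 206.] sidecrop [301.  40.]
gcorB [0.6267 0.0553 0.201 ] topcrop [442. 166.] sidecrop [251.  69.]
sl1 [0.6212 0.1312 0.183 ] topcrop [322. 180.] sidecrop [231. 153.]
sl2 [0.5815 0.1262 0.183 ] topcrop [329. 242.] sidecrop [290. 155.]
sl3 [0.5989 0.3098 0.183 ] topcrop [ 36. 214.] sidecrop [186. 324.]
sl4 [0.5592 0.3048 0.183 ] topcrop [ 43. 277.] sidecrop [251. 326.]
needle [0.5919 0.2686 0.183 ] topcrop [102. 226.] sidecrop [216. 284.]
m100 [0.6043 0.1694 0.183 ] topcrop [260. 206.] sidecrop [240. 189.]
```

```bash
cat >> h.py <<'E'
from scipy.spatial.transform import Rotation as Ro
def tool():
    s=r.get_state();return np.array(s["eef_pos"]),Ro.from_euler("xyz",s["orientation"]).as_matrix(),s
def go(P,n=None):
    p,R,s=tool();d=R.T@(np.array(P)-p);print("shift units",(d/.02).round(2))
def stat():
    p,R,s=tool();z=R[:,2];print("t",round(s["time"],2),"p",p.round(4),"jaw angle",np.degrees(np.arctan2(z[1],z[0])).round(1),"down",R[:,0].round(3),"j",np.round(s["joints"],2),"F",np.round(s["force"],1),"w",round(s["gripper_width"],3))
E
python3 - <<'E'
from h import *
stat();p,R,s=tool();print(R.round(3))
go([.486,-.037,.2])
E
```

```text
t 0.9 p [0.1497 0.6068 0.2313] jaw angle 76.1 down [ 0.  0. -1.] j [ 1.21  0.05  1.61 -0.    1.48 -0.12] F [ 0.1  0.3 -0.8] w 0.996
[[ 0.    -0.971  0.239]
 [ 0.     0.239  0.971]
 [-1.    -0.     0.   ]]
shift units [  1.57 -24.04 -27.23]
```

>>> play_rows --pt "0 -0.86 -0.97 0 0 0 1" --pt "0 -0.86 -0.97 0 0 0 1" --pt "0 -0.86 -0.97 0 0 0 1" --pt "0 -0.86 -0.97 0 0 0 1" --pt "0 -0.86 -0.97 0 0 0 1" --pt "0 -0.86 -0.97 0 0 0 1" --pt "0 -0.86 -0.97 0 0 0 1" --pt "0 -0.86 -0.97 0 0 0 1"

```text
time: 1.7
eef_pos: [0.2465, 0.4223, 0.2314]
orientation: [-0.551, 1.57, 0.778]
force: [0.8, 0.0, -0.5]
gripper_width: 1.002
```

>>> play_rows --pt "0 -0.86 -0.97 0 0 0 1" --pt "0 -0.86 -0.97 0 0 0 1" --pt "0 -0.86 -0.97 0 0 0 1" --pt "0 -0.86 -0.97 0 0 0 1" --pt "0 -0.86 -0.97 0 0 0 1" --pt "0 -0.86 -0.97 0 0 0 1" --pt "0 -0.86 -0.97 0 0 0 1" --pt "0 -0.86 -0.97 0 0 0 1"

```text
time: 2.5
eef_pos: [0.3429, 0.2386, 0.2315]
orientation: [-0.901, 1.57, 0.429]
force: [-0.2, -1.0, 0.1]
gripper_width: 1.0
```

>>> play_rows --pt "0 -0.86 -0.97 0 0 0 1" --pt "0 -0.86 -0.97 0 0 0 1" --pt "0 -0.86 -0.97 0 0 0 1" --pt "0 -0.86 -0.97 0 0 0 1" --pt "0 -0.86 -0.97 0 0 0 1" --pt "0 -0.86 -0.97 0 0 0 1" --pt "0 -0.86 -0.97 0 0 0 1" --pt "0 -0.86 -0.97 0 0 0 1"

```text
time: 3.3
eef_pos: [0.4394, 0.0549, 0.2315]
orientation: [-1.275, 1.57, 0.054]
force: [0.3, 1.1, 0.7]
gripper_width: 0.999
```

```bash
python3 - <<'E'
from h import *
stat();go([.486,-.037,.13])
E
```

```text
t 3.3 p [0.4394 0.0549 0.2315] jaw angle 76.1 down [ 0.001  0.    -1.   ] j [-0.04 -0.41  2.02  0.    1.53 -1.37] F [0.3 1.1 0.7] w 0.999
shift units [ 5.08 -3.36 -3.9 ]
```

>>> play_rows --pt "0.2 -0.84 -0.98 0 0 0 1" --pt "0.4 -0.84 -0.98 0 0 0 1" --pt "0.7 -0.84 -0.98 0 0 0 1" --pt "0.8 -0.84 -0.96 0 0 0 1" --pt "1 0 0 0 0 0 1" --pt "1 0 0 0 0 0 1" --pt "1 0 0 0 0 0 1" --pt "0 0 0 0 0 0 1"

```text
time: 4.1
eef_pos: [0.4833, -0.0355, 0.1261]
orientation: [1.585, 1.565, 2.913]
force: [-0.6, 0.2, -0.5]
gripper_width: 1.002
```

```bash
python3 - <<'E'
from h import *
stat();go([.486,-.037,.068])
for n in("side","top"):
    p,d=r.grab_frame(n)
    if n=="side": c=cv2.resize(p[200:300,280:400],None,fx=5,fy=5,interpolation=cv2.INTER_CUBIC)
    else: c=cv2.resize(p[190:290,290:410],None,fx=5,fy=5,interpolation=cv2.INTER_CUBIC)
    cv2.imwrite(f"pics/{n}1.png",c[...,::-1])
E
```

```text
t 4.1 p [ 0.4833 -0.0355  0.1261] jaw angle 76.1 down [-0.006  0.001 -1.   ] j [-0.23 -0.2   2.03  0.    1.31 -1.56] F [-0.6  0.2 -0.5] w 1.002
shift units [ 2.9  -0.17 -0.04]
```

View pics/side1.png

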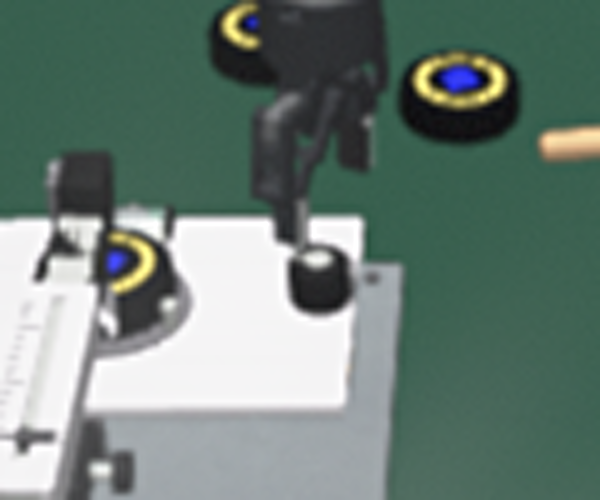

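View pics/top1.png

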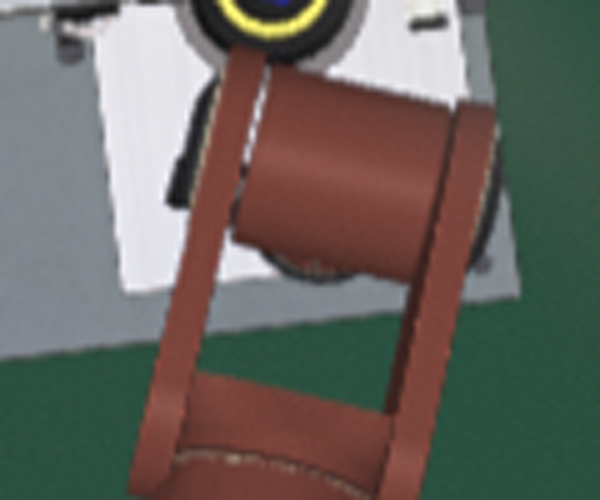

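```bash
python3 - <<'E'
from h import *
p,R,s=tool()
for k in (-1,1):
    P=p+R[:,2]*k*.048-R[:,0]*.013;print(((proj("side",P)[0]-[280,200])*5).round())
print(((proj("side",[.486,-.037,.103])[0]-[280,200])*5).round())
E
```

```text
[350. 161.]
[283. 241.]
[318. 252.]
```

>>> play_rows --pt "0.9 -0.15 -0.05 0 0 0 1" --pt "0.9 0 0 0 0 0 1" --pt "0.9 0 0 0 0 0 1" --pt "0.2 0 0 0 0 0 1" --pt "0 0 0 0 0 0 1" --pt "0 0 0 0 0 0 1"

```text
time: 4.8
eef_pos: [0.4893, -0.0378, 0.073]
orientation: [-1.55, 1.568, -0.221]
force: [0.2, 0.5, 0.3]
gripper_width: 0.998
```

```bash
python3 - <<'E'
from h import *
stat();go([.486,-.037,.068])
E
```

```text
t 4.8 p [ 0.4893 -0.0378  0.073 ] jaw angle 76.2 down [ 0.003 -0.001 -1.   ] j [-0.23 -0.12  2.06  0.    1.2  -1.56] F [0.2 0.5 0.3] w 0.998
shift units [ 0.25  0.17 -0.  ]
```

>>> play_rows --pt "0 0 0 0 0 0 -1" --pt "0 0 0 0 0 0 -1" --pt "0 0 0 0 0 0 -1" --pt "0 0 0 0 0 0 -1" --pt "0 0 0 0 0 0 -1" --pt "0 0 0 0 0 0 -1" --pt "0 0 0 0 0 0 -1" --squeeze 20

```text
time: 5.5
eef_pos: [0.4894, -0.0356, 0.0726]
orientation: [-0.334, 1.565, 0.995]
force: [1.5, 8.7, 5.2]
gripper_width: 0.46
```

```bash
python3 - <<'E'
from h import *
stat();go([.486,-.037,.068])
E
```

```text
t 5.5 p [ 0.4894 -0.0356  0.0726] jaw angle 76.1 down [ 0.003  0.004 -1.   ] j [-0.23 -0.12  2.06  0.01  1.2  -1.56] F [1.5 8.7 5.2] w 0.46
shift units [ 0.23  0.15 -0.11]
```

>>> play_rows --pt "0 0.08 0.12 0 0 0 -1" --pt "0.015 0 0 0.14 0 0 -1" --pt "0.015 0 0 0.14 0 0 -1" --pt "0.015 0 0 0.14 0 0 -1" --pt "0.015 0 0 0.14 0 0 -1"

```text
time: 6.0
eef_pos: [0.4882, -0.0369, 0.0714]
orientation: [-1.982, 1.565, -1.244]
force: [0.0, -5.1, 4.0]
gripper_width: 0.457
```

```bash
python3 - <<'E'
from h import *
stat()
E
```

```text
t 6.0 p [ 0.4882 -0.0369  0.0714] jaw angle 42.3 down [ 0.002 -0.005 -1.   ] j [-0.22 -0.12  2.06 -0.01  1.2  -0.96] F [ 0.  -5.1  4. ] w 0.457
```

>>> play_rows --pt "0.015 0 0 0.14 0 0 -1" --pt "0.015 0 0 0.14 0 0 -1" --pt "0.015 0 0 0.14 0 0 -1" --pt "0.015 0 0 0.14 0 0 -1" --pt "0.015 0 0 0.14 0 0 -1" --pt "0.015 0 0 0.14 0 0 -1" --pt "0.015 0 0 0.14 0 0 -1" --pt "0.015 0 0 0.14 0 0 -1"

```text
time: 6.8
eef_pos: [0.4848, -0.0369, 0.0685]
orientation: [-2.167, 1.562, -2.602]
force: [-12.3, -5.2, 12.0]
gripper_width: 0.458
```

```bash
python3 - <<'E'
from h import *
stat()
for n in("side","top"):
    p,d=r.grab_frame(n);np.save(f"pics/{n}2.npy",d)
    if n=="side": c=cv2.resize(p[220:300,260:380],None,fx=6,fy=6,interpolation=cv2.INTER_CUBIC)
    else: c=cv2.resize(p[145:245,300:400],None,fx=6,fy=6,interpolation=cv2.INTER_CUBIC)
    cv2.imwrite(f"pics/{n}2.png",c[...,::-1])
E
```

```text
t 6.8 p [ 0.4848 -0.0369  0.0685] jaw angle -24.9 down [-0.008 -0.005 -1.   ] j [-0.23 -0.12  2.06 -0.01  1.2   0.21] F [-12.3  -5.2  12. ] w 0.458
```

View pics/top2.png

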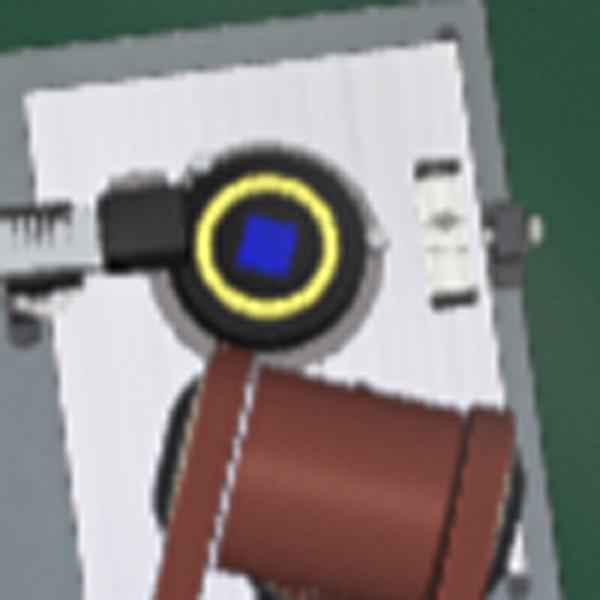

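View pics/side2.png

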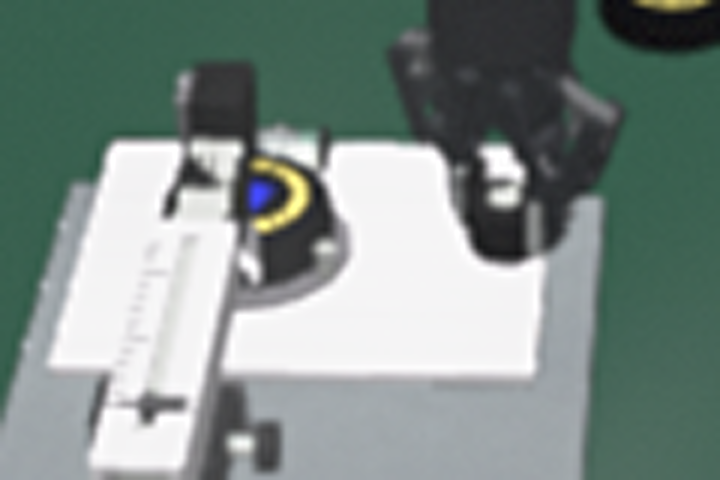

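>>> play_rows --pt "0 -0.03 -0.08 0.1 0 0 -1" --pt "0.01 0 0 0.14 0 0 -1" --pt "0.01 0 0 0.14 0 0 -1" --pt "0.01 0 0 0.14 0 0 -1" --pt "0.01 0 0 0.14 0 0 -1" --pt "0.01 0 0 0.14 0 0 -1" --pt "0.01 0 0 0.14 0 0 -1" --pt "0.01 0 0 0 0 0 -1"

```text
time: 7.7
eef_pos: [0.4831, -0.0354, 0.0666]
orientation: [-1.477, 1.563, -2.893]
force: [-9.9, -1.1, 11.5]
gripper_width: 0.459
```

```bash
cat > vial.py <<'E'
from h import *
import sys
stat()
p,d=r.grab_frame("top");q=np.load("q.npy")
cv2.imwrite(f"pics/v{sys.argv[1]}.png",cv2.resize(p[165:205,350:400],None,fx=14,fy=14,interpolation=cv2.INTER_CUBIC)[...,::-1])
g=p.astype(float).mean(2)
# profile along station x at vial; z ~.07
for yv in (-.180,-.176,-.172):
    xs=np.arange(-.01,.075,.0025);uv=proj("top",st2w(q,np.c_[xs,0*xs+yv,0*xs+.072]))
    pr=cv2.remap(g.astype(np.float32),uv[:,0].astype(np.float32)[None],uv[:,1].astype(np.float32)[None],cv2.INTER_CUBIC)[0]
    print(yv,pr.round().astype(int).tolist())
for x in r.recognise("top","level_vial")[:3]: print(x)
E
python3 vial.py 1
```

```text
t 7.7 p [ 0.4831 -0.0354  0.0666] jaw angle -81.2 down [-0.007 -0.002 -1.   ] j [-0.23 -0.12  2.07 -0.    1.2   1.19] F [-9.9 -1.1 11.5] w 0.459
-0.18 [226, 226, 211, 137, 99, 144, 217, 240, 231, 229, 229, 226, 213, 197, 224, 233, 234, 226, 206, 209, 229, 227, 227, 229, 232, 232, 214, 116, 80, 127, 198, 232, 225, 224]
-0.176 [229, 232, 220, 113, 61, 119, 201, 234, 227, 227, 227, 228, 218, 198, 218, 207, 185, 182, 188, 205, 230, 227, 227, 227, 228, 229, 190, 112, 71, 110, 189, 231, 225, 224]
-0.172 [228, 229, 192, 106, 67, 128, 208, 243, 236, 236, 236, 236, 232, 223, 215, 177, 141, 146, 170, 217, 236, 236, 236, 236, 238, 239, 208, 144, 97, 113, 183, 223, 224, 223]
{'bbox': [302.0, 153.4, 383.3, 247.5], 'conf': 0.72}
```

View pics/v1.png

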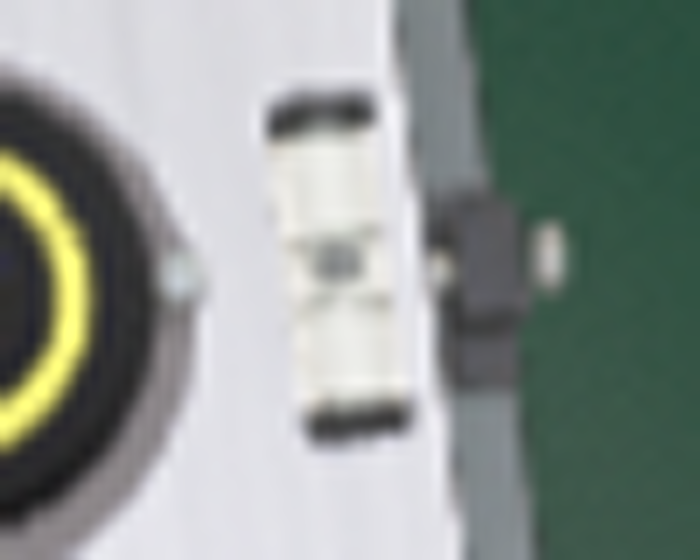

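>>> play_rows --pt "-0.03 -0.07 0 0.12 0 0 -1" --pt "0 0 0 0.12 0 0 -1" --pt "0 0 0 0 0 0 -1" --pt "0 0 0 0 0 0 -1"

```text
time: 8.2
eef_pos: [0.4828, -0.035, 0.0661]
orientation: [-1.451, 1.567, -3.114]
force: [-3.5, 1.2, -1.2]
gripper_width: 0.46
```

```bash
python3 vial.py 2
```

```text
t 8.2 p [ 0.4828 -0.035   0.0661] jaw angle -95.3 down [-0.003 -0.    -1.   ] j [-0.23 -0.12  2.07 -0.    1.19  1.44] F [-3.5  1.2 -1.2] w 0.46
-0.18 [226, 226, 211, 136, 98, 142, 215, 240, 232, 229, 229, 225, 214, 198, 224, 234, 235, 226, 206, 209, 229, 227, 228, 229, 233, 232, 214, 116, 79, 126, 197, 231, 225, 225]
-0.176 [229, 232, 221, 113, 60, 118, 201, 234, 226, 226, 228, 228, 222, 209, 208, 193, 184, 195, 199, 206, 230, 228, 227, 227, 228, 229, 190, 112, 70, 110, 189, 231, 225, 224]
-0.172 [228, 228, 192, 106, 74, 142, 217, 242, 237, 235, 235, 236, 234, 197, 159, 144, 148, 158, 184, 221, 236, 236, 235, 237, 237, 238, 208, 140, 92, 112, 184, 223, 224, 223]
{'bbox': [300.3, 155.1, 387.8, 248.5], 'conf': 0.82}
{'bbox': [224.5, 173.0, 330.5, 200.5], 'conf': 0.63}
```

View pics/v2.png

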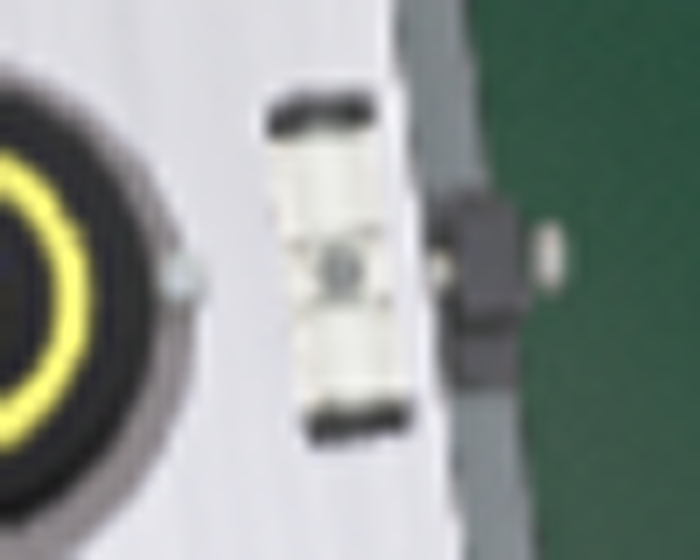

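```bash
cat > tilt.py <<'E'
from h import *
q=np.load("q.npy")
def fitp(d,xr,yr,zr):
    c=C["top"];T=c["world_from_camera"];f=240/np.tan(np.radians(c["vertical_fov"])/2)
    v,u=np.mgrid[0:480,0:640];P=np.stack([(u-c["cx"])/f*d,-(v-c["cy"])/f*d,-d],-1)@T[:3,:3].T+T[:3,3]
    cc,ss=np.cos(q[2]),np.sin(q[2]);x=P[...,0]-q[0];y=P[...,1]-q[1];X=cc*x+ss*y;Y=-ss*x+cc*y;Z=P[...,2]
    m=(d>0)&(X>xr[0])&(X<xr[1])&(Y>yr[0])&(Y<yr[1])&(Z>zr[0])&(Z<zr[1])
    A=np.c_[X[m]-.03,Y[m],np.ones(m.sum())];z=Z[m]
    for _ in range(5):
        k,*_r=np.linalg.lstsq(A,z,rcond=None);e=z-A@k;g=abs(e)<2.5*e.std()+1e-5;A,z=A[g],z[g]
    return k.round(4),len(z),e.std().round(5)
import sys
for nm in sys.argv[1:]:
    d=np.load(nm) if nm!="now" else r.grab_frame("top")[1]
    print(nm,"plat",fitp(d,(-.085,.14),(-.19,-.01),(.045,.068)),"base",fitp(d,(-.14,.14),(-.0,.24),(.005,.022)),"bench",fitp(d,(-.3,.3),(-.35,.4),(-.01,.01)))
E
python3 tilt.py pics/top0.npy pics/top2.npy now now
```

```text
pics/top0.npy plat (array([-0.0419, -0.0006,  0.0577]), 3497, np.float64(0.00323)) base (array([ 0.0004, -0.0014,  0.0145]), 5294, np.float64(0.00331)) bench (array([ 0.0009, -0.0003, -0.0005]), 36481, np.float64(0.0035))
pics/top2.npy plat (array([-0.0161, -0.0012,  0.0578]), 2389, np.float64(0.00337)) base (array([0.0008, 0.0006, 0.0142]), 5299, np.float64(0.00331)) bench (array([ 0.0008, -0.0004, -0.0004]), 33845, np.float64(0.00351))
now plat (array([-0.0017, -0.0016,  0.0578]), 2452, np.float64(0.00326)) base (array([0.0011, 0.0007, 0.0142]), 5297, np.float64(0.00325)) bench (array([ 0.001 , -0.0004, -0.0004]), 34004, np.float64(0.00352))
now plat (array([ 0.0014, -0.0007,  0.0579]), 2474, np.float64(0.00338)) base (array([ 0.0009, -0.0003,  0.0144]), 5282, np.float64(0.00321)) bench (array([ 0.0007, -0.0002, -0.0004]), 33950, np.float64(0.00351))
```

>>> play_rows --pt "0 0 0 0 0 0 1" --pt "0 0 0 0 0 0 1" --pt "0 0 0 0 0 0 1" --pt "0 0 0 0 0 0 1" --pt "0 0 0 0 0 0 1" --pt "0 0 0 0 0 0 1"

```text
time: 9.0
eef_pos: [0.4843, -0.035, 0.067]
orientation: [1.57, 1.57, -0.095]
force: [-1.0, 0.3, 0.4]
gripper_width: 1.0
```

```bash
python3 tilt.py now now now now now now now now | awk '{print $3,$4,$5,$6,$7,$8,$11,$12,$13}'; python3 vial.py 3
```

```text
(array([ 0.0022, -0.0011, 0.0578]), 2444, np.float64(0.0033)) 0.0004, -0.001 ,
(array([ 0. , -0.0016, 0.0578]), 2443, (array([ 0.0005, -0.0012,
(array([-0.0019, -0.0024, 0.0577]), 2456, np.float64(0.00343)) base -0.0001, 0.0144]), 5302,
(array([ 0.0013, -0.0007, 0.0578]), 2433, np.float64(0.00334)) 0.0008, -0.0007, 0.0144]),
(array([-0.001 , -0.003 , 0.0575]), 2450, (array([ 0.0016, -0.0001,
(array([-0.0005, -0.0006, 0.0579]), 2465, np.float64(0.00343)) base -0.001 , 0.0144]),
(array([-0.0011, -0.0012, 0.0578]), 2438, np.float64(0.00338)) base -0.0002, 0.0145]), 5274,
(array([0.0001, 0.0005, 0.058 ]), 2453, np.float64(0.0033)) 0. , 0.0144]),
t 9.4 p [ 0.4841 -0.035   0.0669] jaw angle -95.5 down [-0.  0. -1.] j [-0.23 -0.12  2.07 -0.    1.19  1.44] F [-0.6  0.4 -0.9] w 0.998
-0.18 [226, 225, 210, 136, 99, 143, 215, 240, 232, 229, 228, 226, 213, 198, 225, 234, 235, 226, 206, 209, 229, 228, 228, 229, 232, 232, 213, 116, 80, 127, 196, 231, 225, 224]
-0.176 [229, 232, 221, 113, 61, 117, 200, 234, 227, 226, 228, 228, 223, 209, 209, 195, 185, 194, 198, 205, 230, 228, 227, 227, 228, 229, 190, 112, 69, 109, 190, 231, 226, 224]
-0.172 [228, 229, 192, 106, 74, 142, 218, 242, 237, 236, 236, 237, 233, 196, 160, 146, 148, 157, 184, 222, 236, 237, 236, 236, 238, 239, 207, 140, 91, 114, 183, 224, 223, 222]
{'bbox': [301.7, 152.8, 384.1, 248.9], 'conf': 0.6}
{'bbox': [254.6, 171.3, 258.1, 180.2], 'conf': 0.5}
{'bbox': [216.1, 144.6, 396.2, 268.5], 'conf': 0.36}
```

View pics/v3.png

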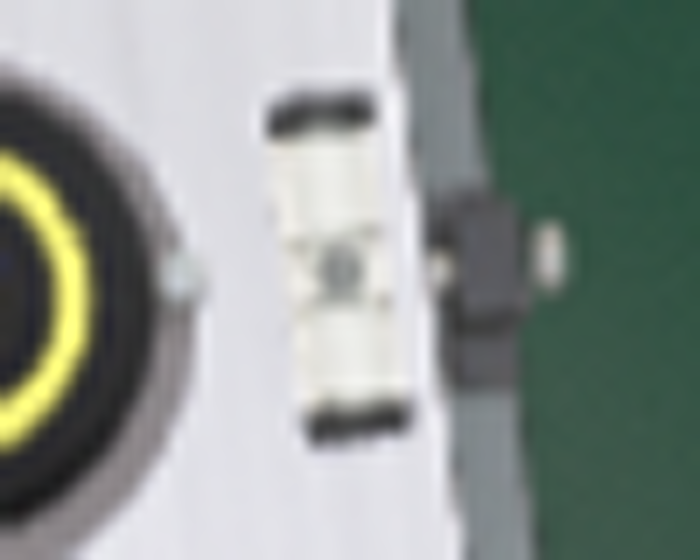

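>>> play_rows --pt "-0.8 0 0 0 0 0 1" --pt "-1 0 0 0 0 0 1" --pt "-1 0 0 -0.14 0 0 1" --pt "-1 0 0 -0.14 0 0 1" --pt "-1 0 0 -0.14 0 0 1" --pt "-1 0 0 -0.14 0 0 1" --pt "-1 0 0 -0.14 0 0 1" --pt "-1 0 0 -0.14 0 0 1"

```text
time: 10.3
eef_pos: [0.484, -0.035, 0.2237]
orientation: [-0.418, 1.571, -1.198]
force: [0.4, -0.2, -1.3]
gripper_width: 1.003
```

>>> play_rows --pt "-1 0 0 -0.14 0 0 1" --pt "-0.3 0 0 -0.14 0 0 1" --pt "0 0 0 -0.14 0 0 1" --pt "0 0 0 -0.14 0 0 1" --pt "0 0 0 -0.14 0 0 1" --pt "0 0 0 -0.14 0 0 1" --pt "0 0 0 -0.03 0 0 1" --pt "0 0 0 0 0 0 1"

```text
time: 11.1
eef_pos: [0.4841, -0.035, 0.2488]
orientation: [2.999, 1.571, 3.124]
force: [0.8, -0.1, -0.1]
gripper_width: 1.006
```

```bash
python3 - <<'E'
from h import *
stat();q=np.load("q.npy");print(np.degrees(q[2]))
G=st2w(q,(.0315,-.035,.25))[0];go(G)
p=r.grab_frame("top")[0]
cv2.imwrite("pics/top4.png",cv2.resize(p[135:275,205:405],None,fx=4,fy=4,interpolation=cv2.INTER_CUBIC)[...,::-1])
E
```

```text
t 11.1 p [ 0.4841 -0.035   0.2488] jaw angle 7.1 down [-0.  0. -1.] j [-0.23 -0.3   1.91 -0.    1.54 -0.35] F [ 0.8 -0.1 -0.1] w 1.006
7.125108004179577
shift units [-0.06  2.64  6.91]
```

View pics/top4.png

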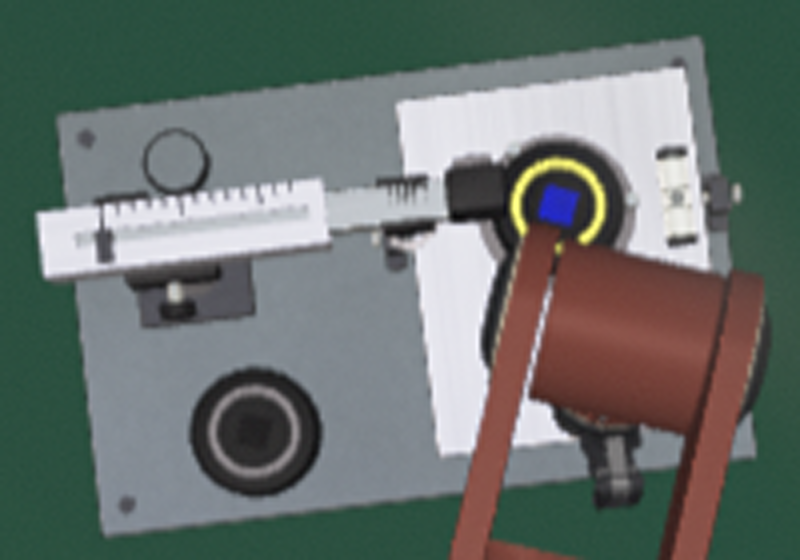

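>>> play_rows --pt "0 0.38 0.99 0 0 0 1" --pt "0 0.38 0.99 0 0 0 1" --pt "0 0.38 0.99 0 0 0 1" --pt "0 0.38 0.99 0 0 0 1" --pt "0 0.38 0.99 0 0 0 1" --pt "0 0.38 0.99 0 0 0 1" --pt "0 0.36 0.97 0 0 0 1" --pt "0 0 0 0 0 0 1"

```text
time: 11.95
eef_pos: [0.6158, 0.0355, 0.2484]
orientation: [2.297, 1.57, 2.422]
force: [-0.6, 0.4, -0.2]
gripper_width: 0.999
```

```bash
python3 - <<'E'
from h import *
stat();q=np.load("q.npy")
G=st2w(q,(.0315,-.035,.159))[0];go(G)
p=r.grab_frame("side")[0]
cv2.imwrite("pics/side5.png",cv2.resize(p[180:300,230:370],None,fx=5,fy=5,interpolation=cv2.INTER_CUBIC)[...,::-1])
E
```

```text
t 11.95 p [0.6158 0.0355 0.2484] jaw angle 7.2 down [-0.  0. -1.] j [-0.06  0.02  1.61  0.    1.5  -0.19] F [-0.6  0.4 -0.2] w 0.999
shift units [ 4.47 -0.04 -0.06]
```

View pics/side5.png

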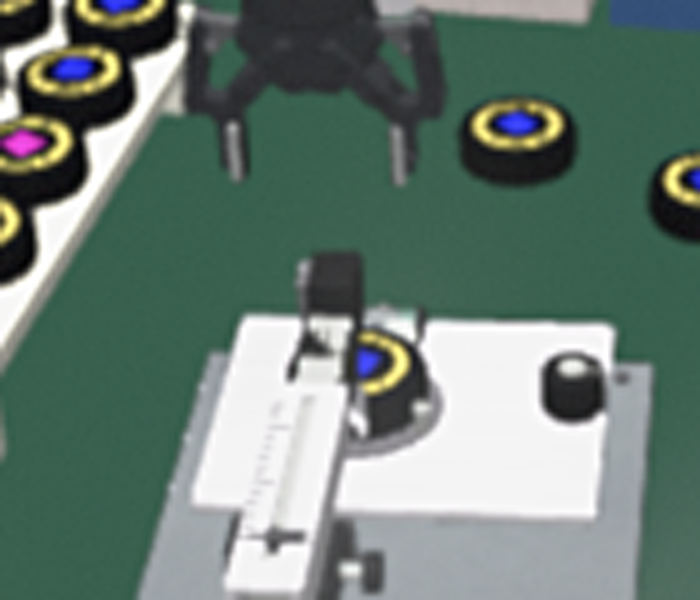

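```bash
python3 - <<'E'
from h import *
q=np.load("q.npy");p,R,s=tool()
f=lambda P:((proj("side",P)[0]-[230,180]+.4)*5).round(0)
for k in(-1,1): print("tip",f(p+R[:,2]*k*.0485-R[:,0]*.013))
for P in((.016,-.016,.201),(.046,-.016,.201),(.016,-.054,.201),(.046,-.054,.201),(.016,-.016,.151),(.052,-.023,.197)): print(P,f(st2w(q,P)[0]))
E
```

```text
tip [405. 179.]
tip [238. 175.]
(0.016, -0.016, 0.201) [350. 283.]
(0.046, -0.016, 0.201) [299. 282.]
(0.016, -0.054, 0.201) [359. 248.]
(0.046, -0.054, 0.201) [309. 247.]
(0.016, -0.016, 0.151) [355. 354.]
(0.052, -0.023, 0.197) [291. 281.]
```

>>> play_rows --pt "0.7 0.05 -0.17 0 0 0 1" --pt "0.9 0 0 0 0 0 1" --pt "0.9 0 0 0 0 0 1" --pt "0.9 0 0 0 0 0 1" --pt "0.9 0 0 0 0 0 1" --pt "0.2 0 0 0 0 0 1" --pt "0 0 0 0 0 0 1" --pt "0 0 0 0 0 0 1"

```text
time: 12.8
eef_pos: [0.6112, 0.035, 0.1594]
orientation: [-0.238, 1.57, -0.113]
force: [-0.4, -0.0, 0.2]
gripper_width: 1.003
```

```bash
python3 - <<'E'
from h import *
stat()
p=r.grab_frame("side")[0]
cv2.imwrite("pics/side6.png",cv2.resize(p[180:300,230:370],None,fx=5,fy=5,interpolation=cv2.INTER_CUBIC)[...,::-1])
E
```

```text
t 12.8 p [0.6112 0.035  0.1594] jaw angle 7.1 down [ 0.001 -0.    -1.   ] j [-0.06  0.08  1.71 -0.    1.35 -0.19] F [-0.4 -0.   0.2] w 1.003
```

View pics/side6.png

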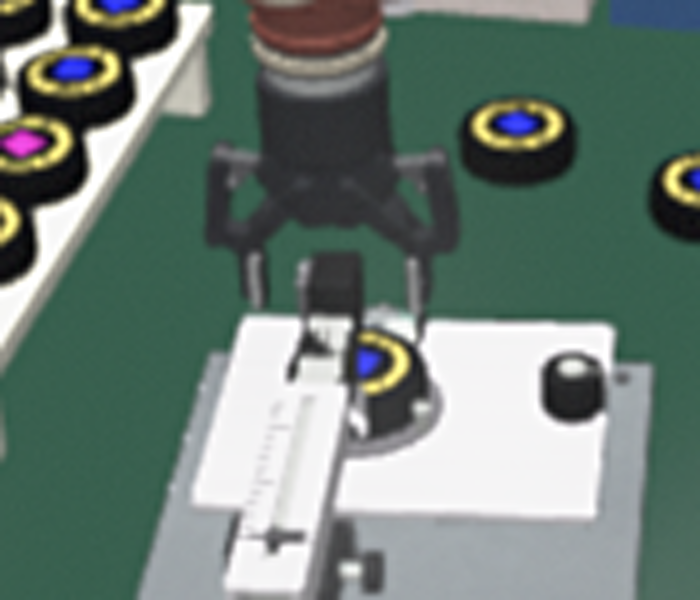

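>>> play_rows --pt "0 0 0.06 0 0 0 -1" --pt "0 0 0 0 0 0 -1" --pt "0 0 0 0 0 0 -1" --pt "0 0 0 0 0 0 -1" --pt "0 0 0 0 0 0 -1" --pt "0 0 0 0 0 0 -1" --pt "0 0 0 0 0 0 -1" --pt "0 0 0 0 0 0 -1" --squeeze 40

```text
time: 13.65
eef_pos: [0.6127, 0.0353, 0.1601]
orientation: [-0.256, 1.57, -0.131]
force: [-2.8, 0.2, 5.6]
gripper_width: 0.353
```

```bash
python3 - <<'E'
from h import *
stat()
E
```

```text
t 13.65 p [0.6127 0.0353 0.1601] jaw angle 7.2 down [ 0.001 -0.    -1.   ] j [-0.06  0.08  1.71 -0.    1.35 -0.19] F [-2.8  0.2  5.6] w 0.353
```

>>> play_rows --pt "0 -0.3 0 0 0 0 -1" --pt "0 -0.6 0 0 0 0 -1" --pt "0 -0.8 0 0 0 0 -1" --pt "0 -0.8 0 0 0 0 -1" --pt "0 -0.8 0 0 0 0 -1" --pt "0 -0.8 0 0 0 0 -1" --pt "0 -0.7 0 0 0 0 -1" --pt "0 0 0 0 0 0 -1"

```text
time: 14.45
eef_pos: [0.6247, -0.0604, 0.1601]
orientation: [0.844, 1.569, 0.967]
force: [-3.0, 3.7, 6.1]
gripper_width: 0.356
```

```bash
cat > nd.py <<'E'
from h import *
import sys
stat();q=np.load("q.npy");p,R,s=tool()
n=sys.argv[1]
im=r.grab_frame("top")[0]
cv2.imwrite(f"pics/topn{n}.png",cv2.resize(im[170:205,215:295],None,fx=10,fy=10,interpolation=cv2.INTER_CUBIC)[...,::-1])
im=r.grab_frame("side")[0]
cv2.imwrite(f"pics/siden{n}.png",cv2.resize(im[200:310,230:370],None,fx=5,fy=5,interpolation=cv2.INTER_CUBIC)[...,::-1])
d=p[:2]-[.6127,.0353];print("pulled",np.dot(d,[np.sin(q[2]),-np.cos(q[2])]).round(4))
E
python3 nd.py 1
```

```text
t 14.45 p [ 0.6247 -0.0604  0.1601] jaw angle 7.1 down [ 0.001  0.001 -1.   ] j [-0.22  0.11  1.67  0.    1.36 -0.34] F [-3.   3.7  6.1] w 0.356
pulled 0.0964
```

View pics/topn1.png

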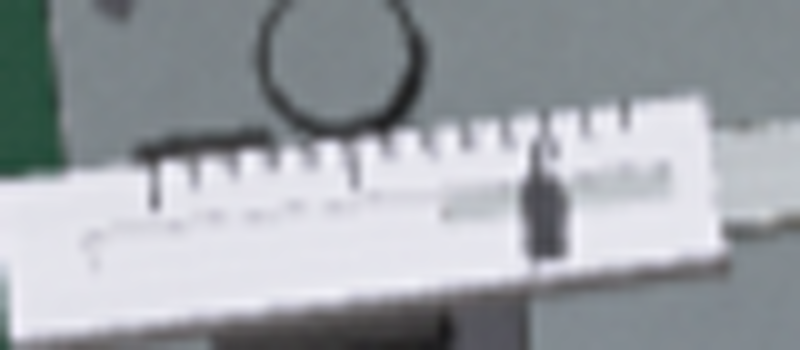

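View pics/siden1.png

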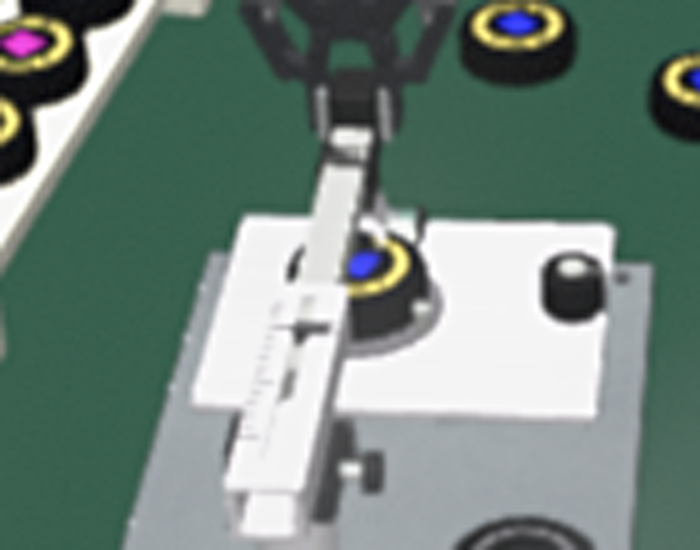

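>>> play_rows --pt "0 -0.18 0 0 0 0 -1" --pt "0 0 0 0 0 0 -1" --pt "0 0 0 0 0 0 -1" --pt "0 0 0 0 0 0 -1"

```text
time: 14.95
eef_pos: [0.625, -0.0624, 0.1601]
orientation: [1.098, 1.569, 1.223]
force: [-2.0, 4.4, 6.5]
gripper_width: 0.358
```

```bash
python3 nd.py 2
```

```text
t 14.95 p [ 0.625  -0.0624  0.1601] jaw angle 7.2 down [ 0.001  0.002 -1.   ] j [-0.22  0.11  1.67  0.    1.36 -0.34] F [-2.   4.4  6.5] w 0.358
pulled 0.0985
```

View pics/topn2.png

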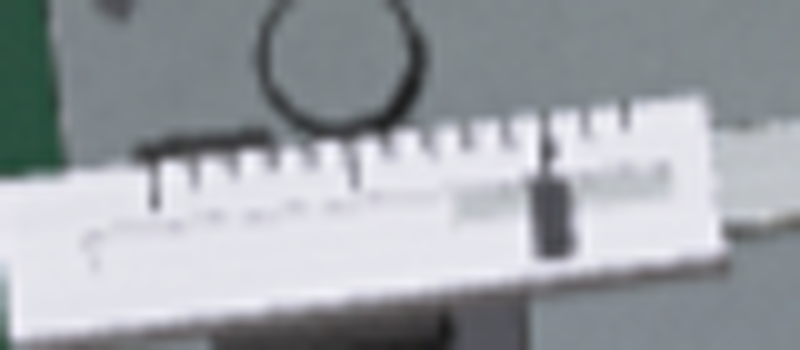

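View pics/siden2.png

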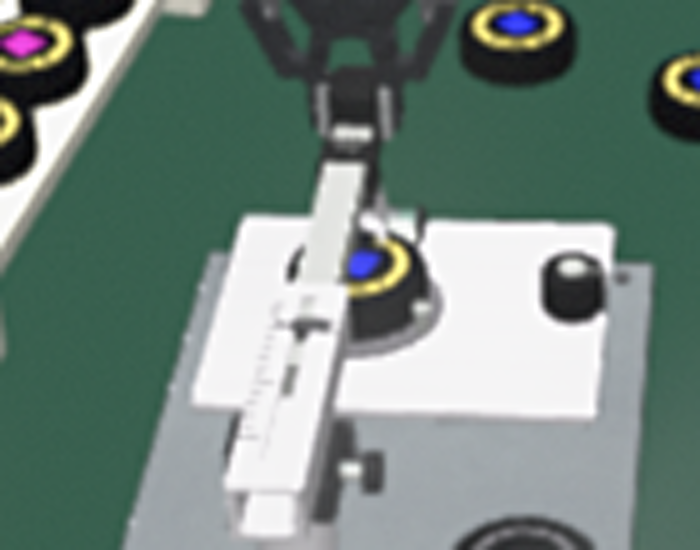

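```bash
cat > meas.py <<'E'
from h import *
q=np.load("q.npy")
def needle(im,lo,hi):
    g=im.astype(np.float32).mean(2);out=[]
    ys=np.arange(lo,hi,.0005)
    for x in (.017,.019,.021,.023,.025,.027,.031,.034,.037):
        uv=proj("top",st2w(q,np.c_[0*ys+x,ys,0*ys+.183])).astype(np.float32)
        pr=cv2.remap(g,uv[:,0][None],uv[:,1][None],cv2.INTER_CUBIC)[0]
        w=np.clip(np.percentile(pr,60)-25-pr,0,None);out.append([(w*ys).sum()/w.sum()*1000 if w.sum()>20 else np.nan,w.max()])
    return np.array(out)
a=needle(cv2.imread("pics/top0.png"),.18,.222)
b=np.mean([needle(r.grab_frame("top")[0],.08,.122) for _ in range(2)],0)
print(np.c_[a,b,a[:,0]-b[:,0]].round(2))
E
python3 meas.py
```

```text
[[200.09 122.45 101.7  131.16  98.38]
 [200.09 131.6  101.47 134.36  98.63]
 [200.21 128.64 101.65 131.73  98.56]
 [200.25 129.46 101.72 131.31  98.54]
 [200.08 124.4  101.58 124.4   98.51]
 [199.82 107.45 101.47 108.    98.35]
 [199.49 101.72 101.55  87.7   97.94]
 [199.76  88.8  102.03  76.61  97.74]
 [200.1   94.93 101.93  78.29  98.17]]
```

>>> play_rows --pt "0 -0.09 0 0 0 0 -1" --pt "0 0 0 0 0 0 -1" --pt "0 0 0 0 0 0 -1" --pt "0 0 0 0 0 0 -1"

```text
time: 15.55
eef_pos: [0.6252, -0.0642, 0.1601]
orientation: [1.078, 1.569, 1.203]
force: [-3.8, 4.0, 6.1]
gripper_width: 0.354
```

```bash
python3 meas.py|tail -n +2|awk '{print $NF}'; python3 nd.py 3
```

```text
100.07]
100.19]
100.46]
100.41]
100.17]
99.99]
100.15]
100.35]]
t 15.65 p [ 0.6252 -0.0642  0.1601] jaw angle 7.2 down [ 0.001  0.002 -1.   ] j [-0.22  0.11  1.67  0.    1.36 -0.35] F [-2.9  4.3  6.3] w 0.357
pulled 0.1002
```

View pics/topn3.png

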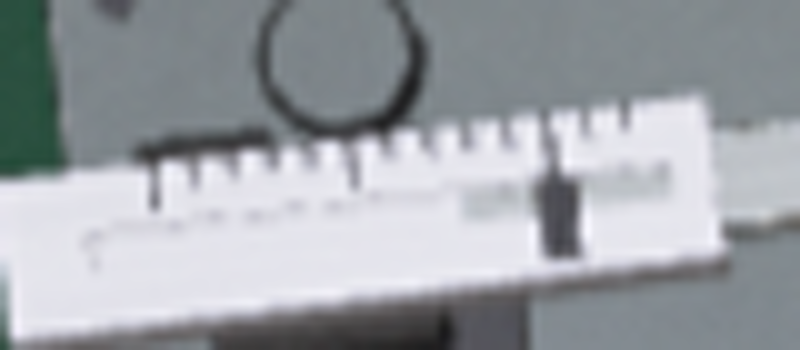

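>>> play_rows --pt "0 0 0 0 0 0 -1" --pt "0 0 0 0 0 0 -1" --pt "0 0 0 0 0 0 -1" --pt "0 0 0 0 0 0 -1" --pt "0 0 0 0 0 0 -1" --pt "0 0 0 0 0 0 -1"

```text
time: 16.35
eef_pos: [0.6252, -0.0641, 0.1601]
orientation: [1.127, 1.569, 1.252]
force: [-3.8, 4.5, 6.3]
gripper_width: 0.356
```

```bash
python3 meas.py|awk '{print $NF}'; python3 tilt.py now now now; python3 vial.py 9
python3 -c "
from h import *
p=r.grab_frame('top')[0];cv2.imwrite('pics/top9.png',p[...,::-1])"
```

```text
100.21]
100.09]
]
100.45]
100.41]
100.17]
100.02]
100.15]
100.13]]
now plat (array([ 0.0024, -0.0072,  0.0574]), 1246, np.float64(0.00342)) base (array([0.0012, 0.0002, 0.0143]), 5316, np.float64(0.00331)) bench (array([ 0.0007, -0.0004, -0.0004]), 31879, np.float64(0.00349))
now plat (array([ 0.0016, -0.0111,  0.0573]), 1245, np.float64(0.00327)) base (array([ 0.0002, -0.0011,  0.0145]), 5313, np.float64(0.0033)) bench (array([ 0.0008, -0.0004, -0.0004]), 31933, np.float64(0.00349))
now plat (array([ 0.0005, -0.0066,  0.0575]), 1248, np.float64(0.00321)) base (array([ 0.0012, -0.0015,  0.0146]), 5308, np.float64(0.0033)) bench (array([ 0.0009, -0.0003, -0.0004]), 31937, np.float64(0.0035))
t 16.6 p [ 0.6252 -0.0641  0.1601] jaw angle 7.2 down [ 0.001  0.002 -1.   ] j [-0.22  0.11  1.67  0.    1.36 -0.35] F [-3.2  5.   5.8] w 0.353
-0.18 [226, 226, 210, 135, 94, 140, 214, 239, 230, 228, 228, 225, 213, 196, 224, 235, 238, 219, 132, 57, 57, 74, 76, 68, 53, 58, 59, 63, 65, 68, 69, 71, 73, 74]
-0.176 [230, 232, 221, 110, 55, 113, 199, 234, 226, 226, 227, 227, 222, 208, 210, 196, 162, 105, 60, 57, 76, 95, 95, 73, 65, 67, 63, 61, 65, 68, 69, 69, 72, 74]
-0.172 [234, 234, 186, 94, 69, 141, 218, 243, 237, 236, 236, 237, 235, 200, 165, 144, 99, 46, 47, 65, 80, 83, 75, 68, 74, 77, 65, 57, 62, 64, 67, 70, 72, 75]
{'bbox': [301.7, 155.4, 387.8, 248.7], 'conf': 0.61}
```

View pics/top9.png

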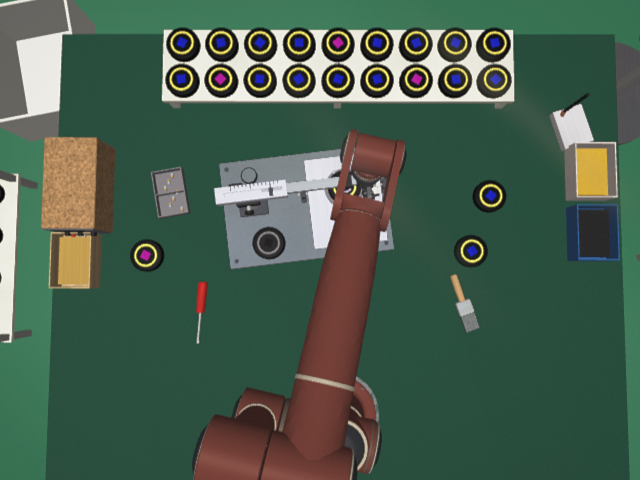

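View pics/v9.png

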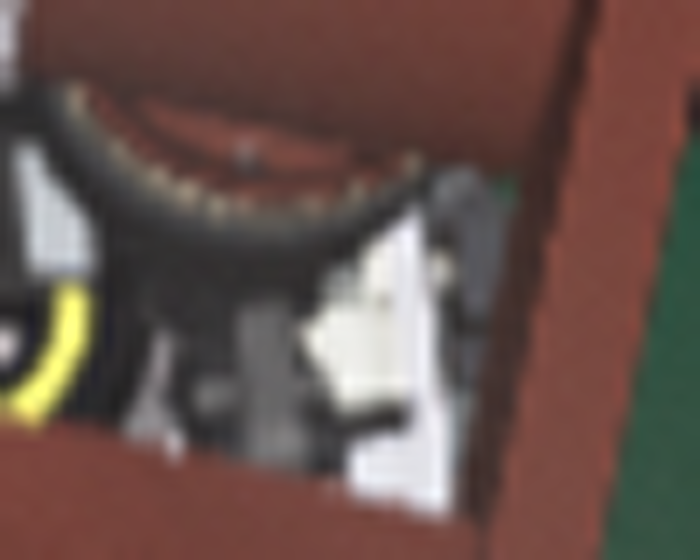

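```bash
python3 -c "
from bench import r
print(r.job_done())"
```

```text
the job is handed in; nothing more can be done
None
```

I levelled the platform, released and pulled out the boom, and handed the job in at about 16.6 s with the grip still pinched at 40 N.

- **Platform:** I turned the tilt knob about 171° clockwise. The task expected more than one grasp, but the wrist had enough range for one. The ball then stood midway between the two lines in the top picture. The depth image put the remaining tilt at about 0.001 rad.
- **Boom:** I pinched the grip until the button was in. The fingers closed to 30 mm, against the stated 31 mm for pressed. I then pulled the boom out along the sleeve.
- **Needle:** It lined up with the 100 mm line in the picture. It measured 100.0–100.5 mm from its parked place, and the arm's own travel was 100.2 mm. It stayed there over a further 0.6 s hold, with a steady wrist force of about 8–9 N.

**What I could not check fully:** at the end the arm hid about half of the ball level. The visible half matched the levelled reading. The last platform depth readings came from a small visible patch and scattered by about 0.002 rad, but stayed near level. The other things on the bench and station lay where they were in the last top picture, as far as the arm let them be seen.

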